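# Take down the red jaw box and lay it open on the mat

### The arm

A 7-joint arm with a two-finger parallel gripper is mounted at the origin on the work surface. World frame = base frame: x ahead of the robot, y to its left, z up, the work surface at z = 0. Lengths are in mm, angles in degrees, forces in N, time in s.
With the tool pointing down it reaches from about 425 to 950 mm from the base axis. Payload 4.7 kg.
Tool frame: the origin (TCP) lies midway between the tips of the shut fingers; the grasp point (between the pads) lies 19 mm behind it; z points along the fingers, y is the line along which they close (so a half turn about z gives the same grasp; the last joint's range is limited). The gripper opens to 85 mm and grips with 20 to 120 N. Pads are 22 mm wide; open, the fingers measure 114 mm over their backs; the gripper's body (76 mm by 85 mm) begins 54 mm behind the grasp point. The pads swing forward as they close: fully open they stand 13 mm farther back than shut.
Start: joints at [-67.317, 26.849, -2.785, 87.806, 1.381, 65.374, -4.715], TCP at [278.157, 615.043, 231.335] pointing down, gripper open.
Joint ranges: [-148.3, 148.3], [-19.14, 114.17], [-79.39, 73.82], [5.75, 140.21], [-59.74, 239.74], [12.07, 113.84], [-152.46, 152.46]. Speed limits (degrees/s): [147.25, 147.25, 180, 180, 180, 180, 180].

### API

Orientations are given as a 3x3 rotation matrix whose columns are the frame's x, y, z axes.
In Python, from workcell import ctrl gives the robot as it stands. The module is installed in compiled form; this text tells all that it offers.
- The arm moves only by the tool jog_arm, never from a script. Its argument "series" is one flat list of numbers, 6 for each row, row after row: the shift along the tool's x, y, z in m, then the turn, a rotation vector about the tool's x, y, z in rad. In form: [tx, ty, tz, wx, wy, wz, tx, ty, tz, wx, wy, wz, ...]. A call has 1 to 8 rows; each row shifts and turns the commanded pose from where the row before left it, along the tool's axes as they then stand; what a row does not reach is not made up. A row lasts 1/12 s, in which the tool goes at most 41.7 mm and 7.16 degrees, less where a joint would pass 70% of its speed; a pose out of reach is approached as far as the arm can. A call is refused whole if a number of a shift passes 0.0417 or a number of a turn 0.125, either way. A call with a gripper value outside its range is refused whole. "grip" is the closure, from -1 (fully open) to 1 (shut), so that 0 is half open, set as the call begins (left out, the last holds). The fingers move at their own pace and stop on an object; "force" is the grip in N (left out, the last holds). Time passes only in rows, so rows that do not move let the fingers close. It gives the time, the measured TCP pose, the force, the opening and the grip force at its end, in the units of the state.
- ctrl.get_state(): the state, without advancing time (a new reading comes with each control period).
- ctrl.read_camera(name): name is "scene" or "top"; returns a dict with "image" (480x640x3 uint8, blue, green, red), "camera_matrix" (3x3 intrinsics, pixels), "eye" and "orientation" of the camera in the world. Camera axes: x right, y down, z forward; pixel columns grow to the right and rows downward; lengths in mm; the calibration is good to about 2 mm. A picture is of the moment at which its call begins. There is no depth.
- ctrl.job_done(): hands the job in; it is judged then, once.
The state is a dict: "t": time; "joints": joint angles; "qd": joint speeds; "joint_torque": joint torques, N m; "ee_pos": TCP position; "orientation": TCP orientation; "contact_force": force on the tool from outside, world axes, zero at the start; "wrist_torque": the same for the moment, N m; "opening": finger opening in mm; "finger_force": force on a finger pad.
Only numpy, scipy, OpenCV 4.12 (cv2) and the standard library are available. Lean on these libraries where they do the work, as an engineer would, in place of code of your own. Each camera call takes 0.05 s, during which the arm holds its last target. There are 200 camera calls.

### The job

Slide the red box up on the hanging rail until its studs are in the wide ends of its keyholes, draw it off, stand it on its end on the black mat and let go. Then take it again another way and lower it onto its back, so that it lies flat, open side up, in the middle of the mat, and let go. Never let it fall, and leave the blue box hanging and the other things where they are.

Things in the scene. Friction and masses are not known exactly. Their poses are not given: they have to be found in the camera images.
- red_box: Red open box of rigid plastic, 56 wide, 84 tall as it hangs, 50 deep, walls 4, floor 5, about 0.18 kg. Origin: centre of its floor's outer face, which is against the rail. Hanging: x points from mouth to floor, into the rail (mouth at x = -50), y across it (sides at +-28), z up (ends at +-42). Two upright keyholes go through the floor.
- red_box_mid (a point): Centre of the red box: its origin moved 25 mm towards the mouth; same axes.
- red_box_key (a point): Midway between the wide ends of the red box's two keyholes, which lie 14 to either side in y; 4 mm above the box's origin in z. Wide ends: 14 x 14. Narrow slots: 8 wide, from the wide ends up to 20 above this point; hanging, the stud centres sit 17 above this point.
- studs_left (a point): Point midway between the two studs of the rail's left (+y) hanging place, on the board's front face, 165 above the bench. Raise a box 17 mm and its wide keyhole ends are centred on the studs; at 21 mm the studs meet the holes' lower edges, a firm stop to be felt, where the heads do not pass: come back down 4 mm, then draw off along the rail's -x.
- studs_right (a point): The same for the right (-y) hanging place. Each place has two studs, 14 to either side in y: shank dia 6, then a head dia 10 lying from 7 to 11 in front of the board.
- blue_box: Bystander: blue box of the same shape, axes and hanging height, on the other hanging place, 110 mm from the red one centre to centre.
- rail: Fixed wooden hanging rail. Origin on the bench under the middle of the board's front face; x into the board (boxes hang on its -x side, towards the robot), y along it, z up. Board 18 thick, 270 long, 120 to 190 above the bench, on two posts behind; foot 18 high, from 5 in front of the face to 95 behind. Places at y = +-55; a hanging box's origin is 144 up; which box is where varies.
- mat: Fixed black rubber mat, 190 x 190 x 3 thick, lying on the bench. Origin: centre of its underside; x, y along its edges.
- chuck_jaw: Bystander: round stepped steel jaw, dia 44, 26 high, beside the mat. Origin: centre of its underside.
- chuck_key: Bystander: T-shaped steel key lying flat, 90 long, cross bar 80, 12 thick. Origin where the bars meet, on the bench.
- bowl: Bystander: turned wooden bowl, dia 124, 50 high. Origin: centre of its underside.
- wax_jar: Bystander: amber jar, dia 60, 75 high. Origin: centre of its underside.
- gouge: Bystander: turning tool with dark wooden handle lying flat, 260 long. Origin under its middle.
- blank: Bystander: wooden disc, dia 90, 40 high. Origin: centre of its underside.
- brush: Bystander: wooden hand brush lying flat, 200 long. Origin under its middle.
There are look-alikes about, which are no part of the job. There is more than one size of the red_box; the job needs the smallest.

How it is judged:
By the outcome, as a careful person would: the job done as asked, in the order asked, and still so for the second after the job is handed in, with the robot touching nothing.
It also fails if it takes over 61 s, if anything falls off the work surface, if the arm or the gripper's body presses on something with over 40 N, if the wrist force passes 120 N, or if a joint passes its speed limit or range.

## Working session

There is one attempt and no reset: what is moved stays moved. The work goes in short steps, Python scripts to look and compute and a tool call to move; the robot and the scene stay as the last step left them, time stands still between calls to the robot, and variables do not carry over. Pictures are saved under pics/ and viewed, at most 10 in all, crops included, and the job is handed in when it is done.

Besides the shell and the picture viewer there is one more tool, called after "Emit:" in YAML: its name, and indented under it one key for each argument. jog_arm: Moves the arm, as the interface text tells. Its arguments: {"type":"object","properties":{"series":{"type":"array"},"grip":{"type":"number"},"force":{"type":"number"}},"required":["series"]}

```bash
mkdir -p pics; cat > h.py <<'E'
import numpy as np, cv2
from workcell import ctrl
def cam(n):
    c=ctrl.read_camera(n); return c['image'],np.array(c['camera_matrix']),np.array(c['eye']),np.array(c['orientation'])
def ray(C,u,v):
    _,K,e,R=C; d=R@np.linalg.solve(K,[u,v,1.]); return e,d/np.linalg.norm(d)
def onz(C,u,v,z):
    e,d=ray(C,u,v); return e+d*(z-e[2])/d[2]
def proj(C,p):
    _,K,e,R=C; q=K@(R.T@(np.asarray(p,float)-e)); return q[:2]/q[2]
E
python3 - <<'E'
from h import *
for n in('scene','top'):
    C=cam(n); cv2.imwrite(f'pics/{n}0.png',C[0]); print(n,C[2],C[3].round(3).tolist(),C[1].round(1).tolist())
s=ctrl.get_state(); print(s['t'],s['ee_pos'],np.round(s['orientation'],3).tolist(),s['opening'])
E
```

```text
scene [1341.27590715 -360.99284075 1040.60672454] [[0.433, 0.646, -0.628], [0.901, -0.31, 0.302], [0.001, -0.697, -0.717]] [[513.6, 0.0, 322.7], [0.0, 513.6, 247.8], [0.0, 0.0, 1.0]]
top [ 359.39817586    9.05875115 1195.46035514] [[-0.003, -0.985, 0.174], [-1.0, 0.005, 0.011], [-0.011, -0.173, -0.985]] [[488.6, 0.0, 316.2], [0.0, 488.6, 231.6], [0.0, 0.0, 1.0]]
0.1 [277.97209115 614.53337664 230.36050592] [[-0.911, 0.412, -0.001], [0.412, 0.911, -0.002], [-0.0, -0.002, -1.0]] 85.34153473609065
```

View pics/scene0.png

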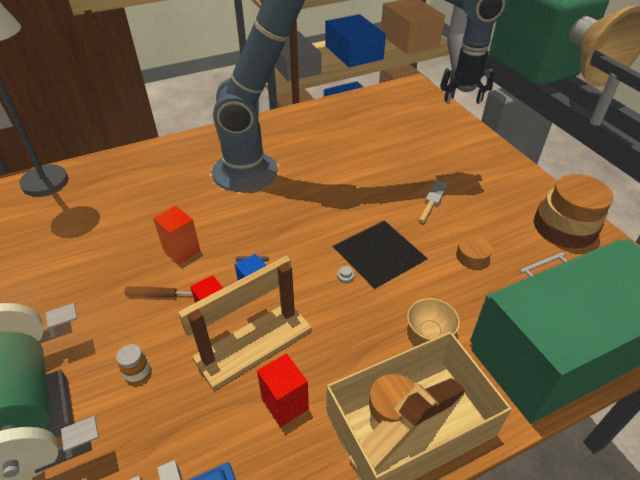

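View pics/top0.png

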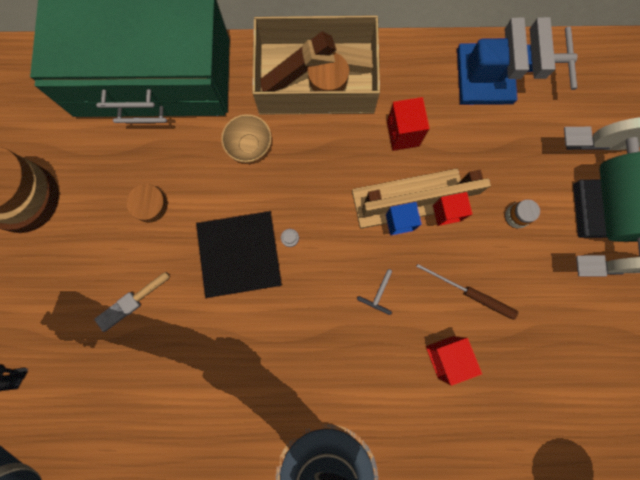

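Scene view: the red candidates in the top view are one hanging on the rail (452,207), one standing behind the rail (408,124) and one standing in front (453,360). Only (452,207) hangs from the rail beside the blue box (403,218). I'll confirm this with a crop.

```bash
python3 - <<'E'
from h import *
C=cam('top'); im=C[0]
cv2.imwrite('pics/crop1.png',cv2.resize(im[160:250,340:500],None,fx=5,fy=5,interpolation=cv2.INTER_CUBIC))
hsv=cv2.cvtColor(im,cv2.COLOR_BGR2HSV)
def masks(name,lo,hi,zt):
    m=cv2.inRange(hsv,lo,hi); 
    n,l,st,ce=cv2.connectedComponentsWithStats(m)
    for i in range(1,n):
        if st[i,4]>150:
            c=max(cv2.findContours((l==i).astype('uint8'),0,2)[0],key=cv2.contourArea)
            r=cv2.minAreaRect(c); b=cv2.boxPoints(r)
            print(name,ce[i].round(),st[i,4],b.round(1).tolist(),[onz(C,*p,zt)[:2].round().tolist() for p in b])
masks('red',(0,200,200),(6,255,255),186)
masks('blue',(105,180,120),(125,255,255),186)
masks('black',(0,0,0),(180,120,40),3)
E
```

```text
red [456. 206.] 305 [[443.5, 198.5], [465.70001220703125, 193.8000030517578], [469.79998779296875, 212.60000610351562], [447.6000061035156, 217.39999389648438]] [[607.0, -250.0], [617.0, -297.0], [576.0, -303.0], [566.0, -256.0]]
red [459. 361.] 1086 [[438.3999938964844, 349.79998779296875], [466.70001220703125, 338.70001220703125], [480.1000061035156, 372.8999938964844], [451.70001220703125, 384.0]] [[295.0, -224.0], [317.0, -282.0], [250.0, -305.0], [229.0, -248.0]]
blue [494.  51.] 439 [[480.79998779296875, 41.099998474121094], [505.3999938964844, 38.70000076293945], [507.5, 60.0], [482.8999938964844, 62.400001525878906]] [[969.0, -351.0], [975.0, -406.0], [923.0, -407.0], [918.0, -352.0]]
blue [483.  84.] 805 [[461.0, 98.0], [461.0, 45.0], [514.0, 45.0], [514.0, 98.0]] [[834.0, -299.0], [960.0, -306.0], [959.0, -424.0], [833.0, -415.0]]
blue [405. 217.] 608 [[389.20001220703125, 207.8000030517578], [415.1000061035156, 202.60000610351562], [420.1000061035156, 227.60000610351562], [394.20001220703125, 232.8000030517578]] [[588.0, -134.0], [599.0, -189.0], [545.0, -198.0], [534.0, -
[... 741 characters left out ...]
6.0, 770.0], [251.0, 776.0], [251.0, 716.0], [196.0, 711.0]]
black [323. 455.] 557 [[289.29998779296875, 448.20001220703125], [351.0, 440.0], [355.1000061035156, 471.0], [293.3999938964844, 479.20001220703125]] [[64.0, 86.0], [82.0, -57.0], [15.0, -65.0], [-2.0, 76.0]]
black [  6. 458.] 194 [[0.0, 465.0], [0.0, 447.0], [19.0, 447.0], [19.0, 465.0]] [[28.0, 752.0], [67.0, 756.0], [67.0, 712.0], [28.0, 708.0]]
black [327. 470.] 915 [[299.0, 457.0], [357.0, 457.0], [357.0, 479.0], [299.0, 479.0]] [[45.0, 63.0], [45.0, -70.0], [-2.0, -69.0], [-2.0, 63.0]]
black [ 21. 475.] 284 [[-0.0, 470.0], [39.0, 470.0], [39.0, 479.0], [0.0, 479.0]] [[17.0, 750.0], [17.0, 660.0], [-2.0, 658.0], [-2.0, 748.0]]
```

View pics/crop1.png

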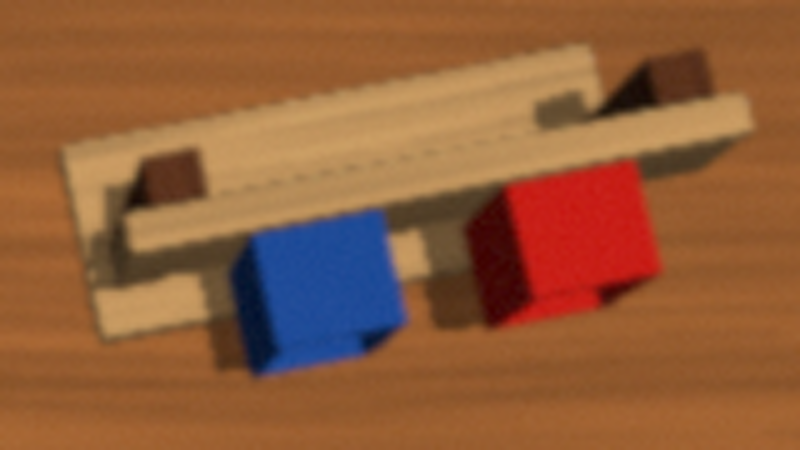

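The enlarged crop shows the hanging red box, top-face centre at about (455,205) in the top image, on the right-hand place. Its mouth faces the robot and the blue box is on the left place at (404,217). The other red boxes stand on the bench, so this is the one meant. Next I work out the rail pose.

```bash
cat >> h.py <<'E'
from scipy.spatial.transform import Rotation as Ro
def go(p,R=None,s=None):
    s=s or ctrl.get_state(); R0=np.array(s['orientation']); d=R0.T@(np.asarray(p,float)-s['ee_pos'])/1000
    n=np.abs(d).max()/0.0417
    print('pos',np.round(s['ee_pos'],1),'shift tool',d.round(4),'rows>=%.1f'%n,end=' ')
    if R is not None:
        w=Ro.from_matrix(R0.T@R).as_rotvec(); print('turn',w.round(4),'rows>=%.1f'%(np.abs(w).max()/.125),end='')
    print()
E
python3 - <<'E'
from h import *
C=cam('top')
f=lambda u,v,z:onz(C,340+(u+.5)/5-.5,160+(v+.5)/5-.5,z)
a,b=f(130,252,190),f(755,130,190); c,d=f(125,212,190),f(745,95,190)
print('front L,R',a.round(1),b.round(1),'len',np.linalg.norm(a-b),'back',c.round(1),d.round(1))
y=(a-b)/np.linalg.norm(a-b);x=np.array([y[1],-y[0],0]);o=(a+b)/2
print('yaw',np.degrees(np.arctan2(x[1],x[0])),'o',o)
rt=[f(508,187,186),f(635,162,186),f(660,268,186),f(535,297,186)]
print('red top',[p.round(1).tolist() for p in rt],[((p-o)@x,(p-o)@y) for p in rt])
bt=[f(253,235,186),f(382,212,186),f(405,320,186),f(275,343,186)]
print('blue top',[p.round(1).tolist() for p in bt],[((p-o)@x,(p-o)@y) for p in bt])
q=[onz(C,*p,3) for p in ([197,224],[270.5,212],[280.5,285],[206.5,297])]
print('mat',np.mean(q,0),[p.round().tolist() for p in q]); print('jaw',onz(C,290,238,26))
E
```

```text
front L,R [582.2 -84.1 190. ] [ 633.6 -349.4  190. ] len 270.21949815231676 back [599.5 -82.3 190. ] [ 648.9 -346.2  190. ]
yaw 10.946120388191233 o [ 607.90455232 -216.73754233  190.        ]
red top [[610.4, -245.0, 186.0], [621.0, -299.2, 186.0], [575.0, -307.1, 186.0], [562.8, -254.0, 186.0]] [(np.float64(-2.9241058069830137), np.float64(-28.213483270389528)), (np.float64(-2.8396714410544615), np.float64(-83.4604041160099)), (np.float64(-49.503541028364815), np.float64(-82.47168632001986)), (np.float64(-51.362196648054365), np.float64(-28.068820592479756))]
blue top [[590.2, -136.5, 186.0], [599.8, -191.3, 186.0], [553.3, -199.2, 186.0], [543.7, -144.4, 186.0]] [(np.float64(-2.1645227989931293), np.float64(82.10359362240152)), (np.float64(-3.090961191948045), np.float64(26.485625720874452)), (np.float64(-50.30977807084571), np.float64(27.63561906957127)), (np.float64(-49.2595529697849), np.float64(83.22395819675505))]
mat [514.57640083 213.31536825   3.        ] [[590.0, 319.0, 3.0], [620.0, 136.0, 3.0], [438.0, 109.0, 3.0], [410.0, 289.0, 3.0]]
jaw [550.13237795  85.39565367  26.        ]
```

The rail geometry fits: board length measures 270.2 mm, and the places sit at ±55. I now move towards the mat and try a sideways tilt there.

Emit:
jog_arm:
  series: [-0.036,-0.027,-0.003,0,0,0,-0.036,-0.027,-0.003,0,0,0,-0.036,-0.027,-0.003,0,0,0,-0.036,-0.027,-0.003,0,0,0,-0.036,-0.027,-0.003,0,0,0,-0.036,-0.027,-0.003,0,0,0,-0.036,-0.027,-0.003,0,0,0,-0.036,-0.027,-0.003,0,0,0]
  grip: -1

```text
t: 0.87
ee_pos: [438.9, 321.5, 253.7]
orientation: [[-0.911, 0.412, 0.0], [0.412, 0.911, 0.0], [0.0, 0.0, -1.0]]
contact_force: [0.7, -0.2, -0.6]
opening: 85.8
finger_force: 0.0
```

Emit:
jog_arm:
  series: [-0.036,-0.027,-0.003,0,0,0,-0.036,-0.027,-0.003,0,0,0,0,0,0,0,0,0.12,0,0,0,0,0,0.12,0,0,0,0,0,0.12,0,0,0,0,0,0.12,0,0,0,0,0,0.12,0,0,0,0,0,0.12]

```text
t: 1.53
ee_pos: [478.2, 250.6, 258.9]
orientation: [[-0.408, 0.913, -0.0], [0.913, 0.408, -0.0], [0.0, -0.0, -1.0]]
contact_force: [-0.4, 0.5, 0.2]
opening: 85.5
finger_force: 0.0
```

```bash
python3 -c "
from h import *
s=ctrl.get_state();print(s['t'],s['joints'],s['ee_pos'],np.round(s['orientation'],3).tolist())"
```

```text
1.5333 [-41.93304865  12.7008939   11.69269669 104.88740822  -2.88172235
  62.7143054   -5.13385222] [478.23830222 250.55915181 258.88994167] [[-0.408, 0.913, -0.0], [0.913, 0.408, -0.0], [0.0, -0.0, -1.0]]
```

Emit:
jog_arm:
  series: [0,0,0,0,0.12,0,0,0,0,0,0.12,0,0,0,0,0,0.12,0,0,0,0,0,0.12,0,0,0,0,0,0.12,0,0,0,0,0,0.12,0,0,0,0,0,0.12,0,0,0,0,0,0.12,0]

```text
t: 2.2
ee_pos: [479.3, 249.9, 259.8]
orientation: [[-0.236, 0.911, -0.337], [0.518, 0.411, 0.75], [0.822, 0.003, -0.569]]
contact_force: [-0.7, 0.0, 0.5]
opening: 85.3
finger_force: 0.0
```

```bash
python3 -c "
from h import *
s=ctrl.get_state();print(s['t'],s['joints'],s['ee_pos'],np.round(s['orientation'],3).tolist())"
```

```text
2.2 [-11.75354003  24.57196136   7.30163263 107.00597732 -54.56686471
  81.52565902  45.34235795] [479.33337457 249.9231178  259.78436319] [[-0.236, 0.911, -0.337], [0.518, 0.411, 0.75], [0.822, 0.003, -0.569]]
```

Tilting to this side runs joint 5 to -54.6°, near its limit, so the second grasp should come from the left side. That means grip 1 with tool y = rail +y. Now I untilt, yaw and travel to above the red box.

Emit:
jog_arm:
  series: [0,0,0,0,-0.12,0,0,0,0,0,-0.12,0,0,0,0,0,-0.12,0,0,0,0,0,-0.12,0,0,0,0,0,-0.12,0,0,0,0,0,-0.12,0,0,0,0,0,-0.12,0,0,0,0,0,-0.12,0]

```text
t: 2.87
ee_pos: [479.0, 250.7, 260.4]
orientation: [[-0.413, 0.911, 0.005], [0.911, 0.413, -0.003], [-0.005, 0.004, -1.0]]
contact_force: [-0.8, -0.2, -0.5]
opening: 85.2
finger_force: 0.0
```

Emit:
jog_arm:
  series: [0,0,0,0,0,-0.12,0,0,0,0,0,-0.12,0,0,0,0,0,-0.12,0,0,0,0,0,-0.12,0,0,0,0,0,-0.12,0,0,0,0,0,-0.12,0,0,0,0,0,-0.12,0,0,0,0,0,-0.12]

```text
t: 3.53
ee_pos: [478.2, 250.6, 258.9]
orientation: [[-0.984, 0.178, -0.0], [0.178, 0.984, -0.0], [0.0, -0.0, -1.0]]
contact_force: [0.3, -0.5, 0.3]
opening: 85.2
finger_force: 0.0
```

Emit:
jog_arm:
  series: [0,0,0,0,0,-0.12,0,0,0,0,0,-0.12,0,0,0,0,0,-0.12,0,0,0,0,0,0]

```text
t: 3.87
ee_pos: [478.3, 250.6, 258.9]
orientation: [[-0.984, -0.176, -0.0], [-0.176, 0.984, 0.0], [0.0, 0.0, -1.0]]
contact_force: [-0.8, 0.7, 0.7]
opening: 85.6
finger_force: 0.0
```

```bash
cat >> h.py <<'E'
yaw=np.radians(10.95); rx=np.array([np.cos(yaw),np.sin(yaw),0]); ry=np.array([-np.sin(yaw),np.cos(yaw),0]); o=np.array([607.9,-216.7,0])
rail=lambda x,y,z:o+x*rx+y*ry+np.array([0,0,z])
RA=np.column_stack([rx,ry,[0,0,1]]); RA=np.column_stack([np.cross(ry,[0,0,-1]),ry,[0,0,-1.]])
E
python3 -c "
from h import *
s=ctrl.get_state();print(s['t'],s['joints']);print(RA)
go(rail(-25,-55,240),RA)"
```

```text
3.8667 [-33.64723303  12.78117989   1.81394491 104.42272798  -0.4648213
  62.81484652  68.48134851]
[[-0.98179332 -0.18995229  0.        ]
 [-0.18995229  0.98179332  0.        ]
 [-0.          0.         -1.        ]]
pos [478.3 250.6 258.9] shift tool [-0.0211 -0.5382  0.0188] rows>=12.9 turn [ 0.0001 -0.0003 -0.014 ] rows>=0.1
```

Emit:
jog_arm:
  series: [-0.0013,-0.0336,0.0012,0,0,-0.001,-0.0013,-0.0336,0.0012,0,0,-0.001,-0.0013,-0.0336,0.0012,0,0,-0.001,-0.0013,-0.0336,0.0012,0,0,-0.001,-0.0013,-0.0336,0.0012,0,0,-0.001,-0.0013,-0.0336,0.0012,0,0,-0.001,-0.0013,-0.0336,0.0012,0,0,-0.001,-0.0013,-0.0336,0.0012,0,0,-0.001]

```text
t: 4.53
ee_pos: [536.4, -13.6, 249.5]
orientation: [[-0.984, -0.179, 0.0], [-0.179, 0.984, 0.0], [-0.0, 0.0, -1.0]]
contact_force: [-0.5, 0.4, -0.5]
opening: 85.2
finger_force: 0.0
```

Emit:
jog_arm:
  series: [-0.0013,-0.0336,0.0012,0,0,-0.001,-0.0013,-0.0336,0.0012,0,0,-0.001,-0.0013,-0.0336,0.0012,0,0,-0.001,-0.0013,-0.0336,0.0012,0,0,-0.001,-0.0013,-0.0336,0.0012,0,0,-0.001,-0.0013,-0.0336,0.0012,0,0,-0.001,-0.0013,-0.0336,0.0012,0,0,-0.001,-0.0013,-0.0336,0.0012,0,0,-0.001]

```text
t: 5.2
ee_pos: [596.7, -275.6, 239.6]
orientation: [[-0.982, -0.187, -0.0], [-0.187, 0.982, 0.0], [0.0, 0.0, -1.0]]
contact_force: [-0.3, -0.4, -0.7]
opening: 85.1
finger_force: 0.0
```

Emit:
jog_arm:
  series: [0,0,0,0,0,0,0,0,0,0,0,0]

```text
t: 5.37
ee_pos: [595.8, -276.8, 239.1]
orientation: [[-0.983, -0.183, -0.001], [-0.183, 0.983, -0.001], [0.001, -0.001, -1.0]]
contact_force: [0.5, 0.1, 0.8]
opening: 85.5
finger_force: 0.0
```

```bash
python3 -c "
from h import *
s=ctrl.get_state();print(s['t'],s['joints'])
go(rail(-25,-55,131),RA)
C=cam('scene');cv2.imwrite('pics/s1.png',cv2.resize(C[0][180:420,100:400],None,fx=2.5,fy=2.5))"
```

```text
5.3667 [  8.76679268  25.22152701  17.58719831  90.8614222   -8.07457193
  65.22535687 128.72872066]
pos [ 595.8 -276.8  239.1] shift tool [0.0015 0.0017 0.1081] rows>=2.6 turn [-0.0005 -0.0014 -0.0069] rows>=0.1
```

View pics/s1.png

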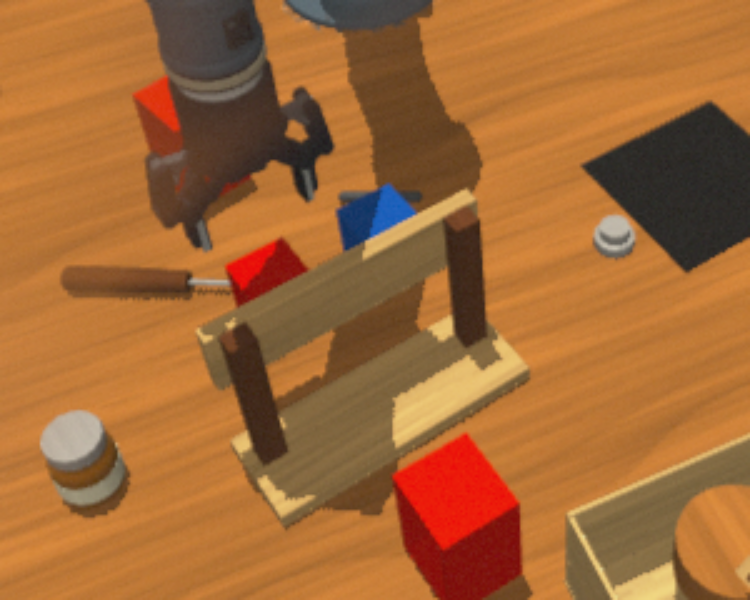

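The crop shows the fingers above and astride the red box: tips at (205,240) and (310,190), box at (268,265). Now I lower and grip.

Emit:
jog_arm:
  series: [0.0015,0.0017,0.001,0,0,-0.007,0,0,0.026,0,0,0,0,0,0.026,0,0,0,0,0,0.026,0,0,0,0,0,0.026,0,0,0,0,0,0,0,0,0,0,0,0,0,0,0]

```text
t: 6.0
ee_pos: [594.3, -270.7, 134.1]
orientation: [[-0.98, -0.199, -0.002], [-0.199, 0.98, 0.002], [0.002, 0.002, -1.0]]
contact_force: [1.1, 0.9, 0.5]
opening: 85.5
finger_force: 0.0
```

Emit:
jog_arm:
  series: [0,0,0,0,0,0,0,0,0,0,0,0,0,0,0,0,0,0,0,0,0,0,0,0,0,0,0,0,0,0,0,0,0,0,0,0,0,0,0,0,0,0,0,0,0,0,0,0]
  grip: 1
  force: 40

```text
t: 6.67
ee_pos: [596.2, -275.0, 137.6]
orientation: [[-0.981, -0.196, 0.005], [-0.196, 0.981, -0.003], [-0.004, -0.004, -1.0]]
contact_force: [0.4, -2.5, 6.1]
opening: 55.5
finger_force: 46.4
```

```bash
python3 -c "
from h import *
s=ctrl.get_state();print({k:np.round(v,2) for k,v in s.items() if k not in('qd','joint_torque','orientation')})
go(rail(-25,-55,133),RA)"
```

```text
{'t': np.float64(6.67), 'joints': array([  9.72,  30.43,  16.05,  96.93,  -9.94,  53.69, 130.81]), 'ee_pos': array([ 596.17, -275.01,  137.56]), 'contact_force': array([ 0.38, -2.48,  6.14]), 'wrist_torque': array([-0.64, -0.13, -0.03]), 'finger_force': np.float64(46.37), 'opening': np.float64(55.55)}
pos [ 596.2 -275.   137.6] shift tool [0.0024 0.     0.0045] rows>=0.1 turn [-0.0042  0.0044  0.0057] rows>=0.0
```

Emit:
jog_arm:
  series: [0,0,0,0,0,0,0,0,0,0,0,0,0,0,0,0,0,0]

```text
t: 6.92
ee_pos: [596.2, -275.0, 137.6]
orientation: [[-0.981, -0.196, 0.005], [-0.196, 0.981, -0.003], [-0.004, -0.004, -1.0]]
contact_force: [0.4, -2.9, 6.2]
opening: 55.2
finger_force: 46.4
```

Emit:
jog_arm:
  series: [0,0,-0.004,0,0,0,0,0,-0.004,0,0,0,0,0,-0.004,0,0,0,0,0,-0.004,0,0,0,0,0,0,0,0,0,0,0,0,0,0,0,0,0,0,0,0,0]

```text
t: 7.5
ee_pos: [594.8, -272.2, 150.9]
orientation: [[-0.98, -0.197, 0.0], [-0.197, 0.98, 0.001], [-0.0, 0.001, -1.0]]
contact_force: [-0.6, -0.8, 1.1]
opening: 55.4
finger_force: 46.2
```

Emit:
jog_arm:
  series: [0,0,-0.002,0,0,0,0,0,0,0,0,0,0,0,0,0,0,0]

```text
t: 7.75
ee_pos: [594.6, -272.3, 152.6]
orientation: [[-0.98, -0.197, -0.001], [-0.197, 0.98, 0.001], [0.0, 0.001, -1.0]]
contact_force: [0.6, -1.2, -2.0]
opening: 55.8
finger_force: 45.9
```

Emit:
jog_arm:
  series: [0,0,-0.002,0,0,0,0,0,0,0,0,0,0,0,0,0,0,0]

```text
t: 8.0
ee_pos: [594.6, -272.6, 154.8]
orientation: [[-0.98, -0.197, -0.0], [-0.197, 0.98, 0.0], [0.0, 0.001, -1.0]]
contact_force: [1.0, 0.2, -1.2]
opening: 55.6
finger_force: 46.0
```

```bash
python3 - <<'E'
from h import *
s=ctrl.get_state();print(s['t'],s['contact_force'].round(1),s['ee_pos'].round(1))
for n in('top',):
    C=cam(n);f=lambda p:proj(C,p).round(1)
    im=C[0][150:260,360:510];cv2.imwrite('pics/t2.png',cv2.resize(im,None,fx=5,fy=5,interpolation=cv2.INTER_CUBIC))
E
```

```text
8.0 [ 1.   0.2 -1.2] [ 594.6 -272.6  154.8]
```

Emit:
jog_arm:
  series: [0,0,-0.002,0,0,0,0,0,0,0,0,0,0,0,0,0,0,0]

```text
t: 8.3
ee_pos: [594.6, -272.9, 156.9]
orientation: [[-0.98, -0.197, -0.0], [-0.197, 0.98, 0.0], [0.0, 0.0, -1.0]]
contact_force: [0.4, -0.3, -1.7]
opening: 55.8
finger_force: 45.9
```

Emit:
jog_arm:
  series: [0,0,-0.002,0,0,0,0,0,0,0,0,0,0,0,0,0,0,0]

```text
t: 8.55
ee_pos: [594.6, -272.8, 158.9]
orientation: [[-0.98, -0.197, -0.0], [-0.197, 0.98, 0.0], [0.0, 0.0, -1.0]]
contact_force: [0.5, 0.8, -2.8]
opening: 56.0
finger_force: 46.0
```

Emit:
jog_arm:
  series: [0,0,-0.002,0,0,0,0,0,0,0,0,0,0,0,0,0,0,0]

```text
t: 8.8
ee_pos: [594.5, -272.7, 159.5]
orientation: [[-0.98, -0.197, -0.001], [-0.197, 0.98, 0.0], [0.001, 0.0, -1.0]]
contact_force: [3.0, -1.9, -11.7]
opening: 55.5
finger_force: 46.6
```

The stop was felt at z≈159.3. Next: down about 4.8 mm, then draw off gently.

Emit:
jog_arm:
  series: [0,0,0.0048,0,0,0,0,0,0,0,0,0,0,0,0,0,0,0,0.002,0,0,0,0,0,0.002,0,0,0,0,0,0,0,0,0,0,0]

```text
t: 9.3
ee_pos: [594.3, -272.7, 157.1]
orientation: [[-0.98, -0.198, 0.008], [-0.198, 0.98, -0.001], [-0.008, -0.002, -1.0]]
contact_force: [8.1, 0.5, -6.2]
opening: 55.9
finger_force: 46.7
```

Emit:
jog_arm:
  series: [0.002,0,0,0,0,0,0.002,0,0,0,0,0,0,0,0,0,0,0]

```text
t: 9.55
ee_pos: [594.1, -272.6, 157.7]
orientation: [[-0.98, -0.2, 0.015], [-0.2, 0.98, -0.001], [-0.015, -0.004, -1.0]]
contact_force: [16.5, 0.9, -8.1]
opening: 55.3
finger_force: 46.4
```

Emit:
jog_arm:
  series: [0.003,0,0,0,0,0,0.003,0,0,0,0,0,0,0,0,0,0,0]

```text
t: 9.8
ee_pos: [593.2, -272.7, 158.5]
orientation: [[-0.979, -0.202, 0.025], [-0.202, 0.979, -0.002], [-0.024, -0.007, -1.0]]
contact_force: [25.2, 0.3, -13.5]
opening: 55.6
finger_force: 46.2
```

The heads caught. Since leaving the slots the box has sprung about 2.6 mm sideways (+y), so I go back in, shift to -y and try again.

Emit:
jog_arm:
  series: [-0.005,0,0,0,0,0,-0.005,0,0,0,0,0,0,0,0,0,0,0,0,-0.0035,0,0,0,0,0,0,0,0,0,0,0,0,0,0,0,0]

```text
t: 10.3
ee_pos: [589.8, -277.8, 155.8]
orientation: [[-0.981, -0.196, -0.002], [-0.196, 0.981, -0.0], [0.002, 0.0, -1.0]]
contact_force: [-0.4, 0.7, -2.6]
opening: 55.5
finger_force: 47.4
```

```bash
python3 - <<'E'
from h import *
s=ctrl.get_state();print(s['t'],s['contact_force'].round(1),s['wrist_torque'].round(2),s['ee_pos'].round(1),s['orientation'].round(4).tolist())
print((s['ee_pos']-o)@rx,(s['ee_pos']-o)@ry,'hang',(np.array([596.2,-275,0])-o)@rx,(np.array([596.2,-275,0])-o)@ry)
E
```

```text
10.3 [-0.4  0.7 -2.6] [-0.01  0.03 -0.05] [ 589.8 -277.8  155.8] [[-0.9807, -0.1956, -0.0024], [-0.1956, 0.9807, -0.0001], [0.0024, 0.0003, -1.0]]
-29.352799930465935 -56.59121029523115 hang -22.561200461492373 -55.01610885673719
```

Emit:
jog_arm:
  series: [0,0,0,0,0,0,0,0,0,0,0,0]

```text
t: 10.47
ee_pos: [590.4, -277.5, 155.7]
orientation: [[-0.981, -0.196, -0.001], [-0.196, 0.981, 0.0], [0.001, 0.0, -1.0]]
contact_force: [-0.3, 0.0, -1.9]
opening: 55.2
finger_force: 47.4
```

```bash
python3 - <<'E'
from h import *
s=ctrl.get_state();print(s['t'],s['contact_force'].round(1),s['ee_pos'].round(1),(s['ee_pos']-o)@rx,(s['ee_pos']-o)@ry)
C=cam('top');cv2.imwrite('pics/t3.png',np.hstack([cv2.resize(C[0][160:250,400:500],None,fx=4,fy=4,interpolation=cv2.INTER_CUBIC),cv2.resize(cam('scene')[0][240:330,170:270],None,fx=4,fy=4,interpolation=cv2.INTER_CUBIC)]))
E
```

```text
10.4667 [-0.3  0.  -1.9] [ 590.4 -277.5  155.7] -28.75296645125917 -56.345968067150665
```

View pics/t3.png

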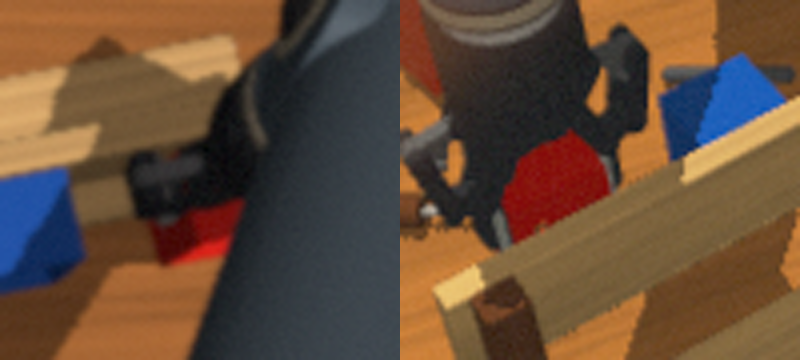

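The picture shows the box gripped at (560,185), with the fingers on both sides. The force is only its own weight (−1.9 N), so it is no longer wedged. I go on drawing in small steps.

Emit:
jog_arm:
  series: [0.002,0,0,0,0,0,0.002,0,0,0,0,0,0,0,0,0,0,0]

```text
t: 10.82
ee_pos: [586.8, -278.1, 155.9]
orientation: [[-0.981, -0.196, -0.001], [-0.196, 0.981, 0.0], [0.001, 0.0, -1.0]]
contact_force: [-0.5, 0.7, -2.8]
opening: 55.5
finger_force: 47.4
```

Emit:
jog_arm:
  series: [0.002,0,0,0,0,0,0.002,0,0,0,0,0,0,0,0,0,0,0]

```text
t: 11.07
ee_pos: [583.1, -278.8, 156.0]
orientation: [[-0.981, -0.196, -0.0], [-0.196, 0.981, 0.0], [0.0, 0.0, -1.0]]
contact_force: [-0.6, -0.0, -1.8]
opening: 55.6
finger_force: 47.4
```

Emit:
jog_arm:
  series: [0.012,0,0,0,0,0,0.012,0,0,0,0,0,0.012,0,-0.01,0,0,0,0.012,0,-0.018,0,0,0,0.012,0,-0.02,0,0,0,0.012,0,-0.02,0,0,0,0.006,0,-0.018,0,0,0,0,0,-0.014,0,0,0]

```text
t: 11.73
ee_pos: [504.1, -295.6, 257.7]
orientation: [[-0.981, -0.193, 0.0], [-0.193, 0.981, -0.001], [-0.0, -0.001, -1.0]]
contact_force: [-0.8, 0.0, -2.2]
opening: 55.8
finger_force: 47.4
```

```bash
python3 - <<'E'
from h import *
s=ctrl.get_state();print(s['t'],s['contact_force'].round(1))
a=np.radians(9.3);y=np.array([np.cos(a),np.sin(a),0]);R=np.column_stack([np.cross(y,[0,0,-1]),y,[0,0,-1.]])
go([514.6,213.3,250],R)
E
```

```text
11.7333 [-0.8  0.  -2.2]
pos [ 504.1 -295.6  257.7] shift tool [-0.1087  0.4973  0.0074] rows>=11.9 turn [-4.0000e-04  6.0000e-04  1.6031e+00] rows>=12.8
```

Emit:
jog_arm:
  series: [-0.0068,0.031,0,0,0,0,-0.0068,0.031,0,0,0,0,-0.0068,0.031,0,0,0,0,-0.0068,0.031,0,0,0,0,-0.0068,0.031,0,0,0,0,-0.0068,0.031,0,0,0,0,-0.0068,0.031,0,0,0,0,-0.0068,0.031,0,0,0,0]

```text
t: 12.4
ee_pos: [510.1, -39.7, 256.0]
orientation: [[-0.981, -0.195, -0.0], [-0.195, 0.981, -0.0], [0.0, -0.0, -1.0]]
contact_force: [1.0, 0.5, -1.7]
opening: 55.7
finger_force: 47.6
```

Emit:
jog_arm:
  series: [-0.0068,0.031,0,0,0,0,-0.0068,0.031,0,0,0,0,-0.0068,0.031,0,0,0,0,-0.0068,0.031,0,0,0,0,-0.0068,0.031,0,0,0,0,-0.0068,0.031,0,0,0,0,-0.0068,0.031,0,0,0,0,-0.0068,0.031,0,0,0,0]

```text
t: 13.07
ee_pos: [515.4, 213.6, 256.1]
orientation: [[-0.981, -0.196, 0.0], [-0.196, 0.981, -0.001], [0.0, -0.001, -1.0]]
contact_force: [0.9, 0.0, -1.5]
opening: 55.5
finger_force: 47.6
```

Emit:
jog_arm:
  series: [0,0,0,0,0,0.114,0,0,0,0,0,0.114,0,0,0,0,0,0.114,0,0,0,0,0,0.114,0,0,0,0,0,0.114,0,0,0,0,0,0.114,0,0,0,0,0,0.114]

```text
t: 13.65
ee_pos: [515.5, 212.1, 255.9]
orientation: [[-0.822, 0.57, -0.001], [0.57, 0.822, -0.001], [0.0, -0.001, -1.0]]
contact_force: [-1.2, -0.4, -2.8]
opening: 55.4
finger_force: 47.4
```

Emit:
jog_arm:
  series: [0,0,0,0,0,0.114,0,0,0,0,0,0.114,0,0,0,0,0,0.114,0,0,0,0,0,0.114,0,0,0,0,0,0.114,0,0,0,0,0,0.114,0,0,0,0,0,0.114,0,0,0,0,0,0]

```text
t: 14.32
ee_pos: [515.6, 212.3, 255.9]
orientation: [[-0.169, 0.986, -0.0], [0.986, 0.169, -0.0], [-0.0, -0.001, -1.0]]
contact_force: [0.4, -0.0, -2.2]
opening: 55.7
finger_force: 47.4
```

```bash
cat >> h.py <<'E'
a=np.radians(9.3);my=np.array([np.cos(a),np.sin(a),0]);RM=np.column_stack([np.cross(my,[0,0,-1]),my,[0,0,-1.]])
E
python3 - <<'E'
from h import *
s=ctrl.get_state();print(s['t'],s['contact_force'].round(1),s['joints'])
go([514.6,213.3,40],RM)
E
```

```text
14.3167 [ 0.4 -0.  -2.2] [-39.53090227  14.66239532  15.67426193 103.07410381  -4.38891567
  62.8898551  -12.59916553]
pos [515.6 212.3 255.9] shift tool [ 0.0013 -0.0006  0.2159] rows>=5.2 turn [-0.0005  0.0004  0.0077] rows>=0.1
```

Emit:
jog_arm:
  series: [0,0,0.03,0,0,0,0,0,0.03,0,0,0,0,0,0.03,0,0,0,0,0,0.03,0,0,0,0,0,0.03,0,0,0,0,0,0.025,0,0,0,0,0,0.02,0,0,0,0,0,0.01,0,0,0]

```text
t: 14.98
ee_pos: [514.3, 212.2, 48.6]
orientation: [[-0.174, 0.985, -0.004], [0.985, 0.174, -0.002], [-0.001, -0.004, -1.0]]
contact_force: [-1.0, -0.2, -3.0]
opening: 55.7
finger_force: 47.4
```

Emit:
jog_arm:
  series: [0,0,0,0,0,0,0,0,0,0,0,0]

```text
t: 15.15
ee_pos: [516.4, 213.5, 51.4]
orientation: [[-0.173, 0.985, 0.0], [0.985, 0.173, 0.0], [0.0, 0.0, -1.0]]
contact_force: [-0.7, -0.7, -2.3]
opening: 55.8
finger_force: 47.4
```

```bash
python3 - <<'E'
from h import *
s=ctrl.get_state();print(s['t'],s['contact_force'].round(1),s['ee_pos'])
C=cam('scene');p=proj(C,[514,213,30]);print(p)
u,v=p.astype(int);cv2.imwrite('pics/s4.png',cv2.resize(C[0][v-75:v+45,u-80:u+80],None,fx=5,fy=5,interpolation=cv2.INTER_CUBIC));print(u-80,v-75)
E
```

```text
15.15 [-0.7 -0.7 -2.3] [516.41365123 213.45553752  51.42193062]
[380.02038259 244.77570136]
300 169
```

View pics/s4.png

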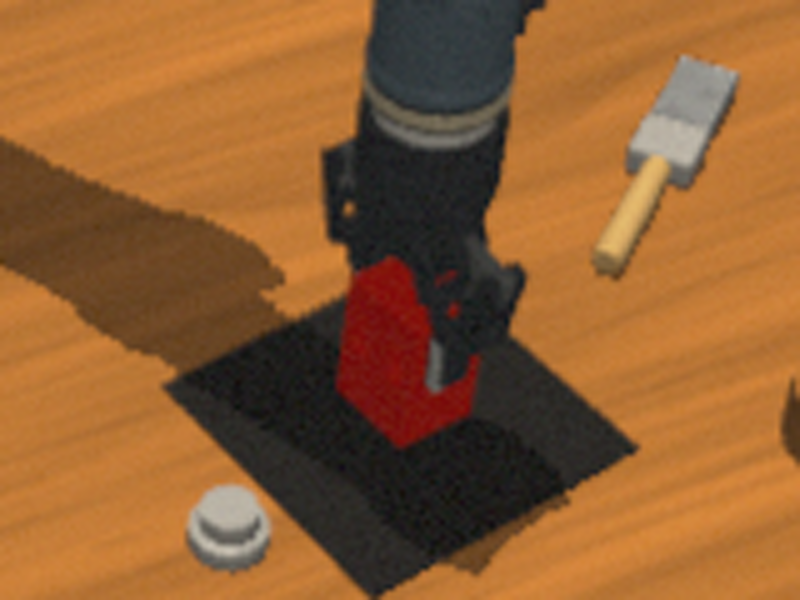

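The box hangs in the grip over the mat, floor side to the right. In the crop its bottom corners are at about (338,388), (402,445) and (470,413). I compare these with an untilted box.

```bash
python3 - <<'E'
from h import *
C=cam('scene'); s=ctrl.get_state(); R=np.array(s['orientation'])
bx=-R[:,0]; by=R[:,1]; t=np.array(s['ee_pos']); m=t-2.4*bx; m[2]=t[2]-35.6+42
for nm,p in dict(floor_bot_near=(25,-28,-42),floor_bot_far=(25,28,-42),mouth_bot_far=(-25,28,-42),floor_top_near=(25,-28,42)).items():
    q=m+p[0]*bx+p[1]*by+np.array([0,0,p[2]]); print(nm,((proj(C,q)-[300,169]+.5)*5).round())
for k,(u,v) in dict(a=(338,388),b=(402,445),c=(470,413)).items(): print(k,onz(C,300+u/5-.5,169+v/5-.5,15.8).round(1))
E
```

```text
floor_bot_near [342. 389.]
floor_bot_far [407. 448.]
mouth_bot_far [476. 410.]
floor_top_near [352. 279.]
a [491.3 185.9  15.8]
b [544.6 196.2  15.8]
c [539.8 242.3  15.8]
```

This agrees to within about a pixel, so there is no tilt worth mending. I lower until I feel the mat.

Emit:
jog_arm:
  series: [0,0,0.004,0,0,0,0,0,0.004,0,0,0,0,0,0.002,0,0,0,0,0,0,0,0,0,0,0,0,0,0,0]

```text
t: 15.67
ee_pos: [516.1, 213.8, 40.9]
orientation: [[-0.172, 0.985, -0.0], [0.985, 0.172, -0.0], [-0.0, -0.0, -1.0]]
contact_force: [-0.9, 0.2, -1.8]
opening: 55.5
finger_force: 47.4
```

Emit:
jog_arm:
  series: [0,0,0.002,0,0,0,0,0,0,0,0,0,0,0,0,0,0,0]

```text
t: 15.92
ee_pos: [516.5, 213.6, 40.1]
orientation: [[-0.172, 0.985, 0.0], [0.985, 0.172, 0.0], [0.0, 0.0, -1.0]]
contact_force: [-1.8, -1.7, 7.0]
opening: 55.6
finger_force: 48.3
```

Emit:
jog_arm:
  series: [0,0,0.002,0,0,0,0,0,0,0,0,0,0,0,0,0,0,0]

```text
t: 16.17
ee_pos: [516.9, 213.1, 39.6]
orientation: [[-0.171, 0.985, 0.001], [0.985, 0.171, 0.0], [0.0, 0.001, -1.0]]
contact_force: [-5.7, -4.0, 17.4]
opening: 55.8
finger_force: 49.6
```

Emit:
jog_arm:
  series: [0,0,-0.002,0,0,0,0,0,0,0,0,0]

```text
t: 16.33
ee_pos: [516.8, 214.0, 39.8]
orientation: [[-0.172, 0.985, 0.002], [0.985, 0.172, 0.001], [0.001, 0.002, -1.0]]
contact_force: [0.8, -0.9, 1.7]
opening: 55.7
finger_force: 47.6
```

Emit:
jog_arm:
  series: [0,0,0,0,0,0,0,0,0,0,0,0,0,0,0,0,0,0,0,0,0,0,0,0,0,0,0,0,0,0,0,0,0,0,0,0]
  grip: -1

```text
t: 16.83
ee_pos: [516.2, 213.8, 38.9]
orientation: [[-0.172, 0.985, -0.0], [0.985, 0.172, -0.0], [0.0, -0.0, -1.0]]
contact_force: [0.9, 0.5, 0.1]
opening: 85.4
finger_force: 0.0
```

Emit:
jog_arm:
  series: [0,0,-0.01,0,0,0,0,0,-0.025,0,0,0,0,0,-0.035,0,0,0,0,0,-0.035,0,0,0,0,0,-0.035,0,0,0,0,0,-0.03,0,0,0,0,0,-0.02,0,0,0,0,0,0,0,0,0]

```text
t: 17.5
ee_pos: [518.9, 214.6, 235.0]
orientation: [[-0.172, 0.985, 0.009], [0.985, 0.172, 0.005], [0.004, 0.01, -1.0]]
contact_force: [0.4, 0.7, -0.0]
opening: 85.1
finger_force: 0.0
```

```bash
python3 - <<'E'
from h import *
s=ctrl.get_state();print(s['t'],s['contact_force'].round(1),s['joints'])
C=cam('scene');cv2.imwrite('pics/s5.png',cv2.resize(C[0][150:310,300:460],None,fx=3.7,fy=3.7,interpolation=cv2.INTER_CUBIC))
hsv=cv2.cvtColor(C[0],cv2.COLOR_BGR2HSV);m=cv2.inRange(hsv,(0,150,60),(6,255,255))[150:310,300:460]
ys,xs=np.nonzero(m);print(xs.min()+300,xs.max()+300,ys.min()+150,ys.max()+150)
E
```

```text
17.5 [ 0.4  0.7 -0. ] [-39.54611394  15.82700539  15.76097484 104.49659275  -4.98833502
  59.7357256  -11.98801844]
367 397 221 261
```

View pics/s5.png

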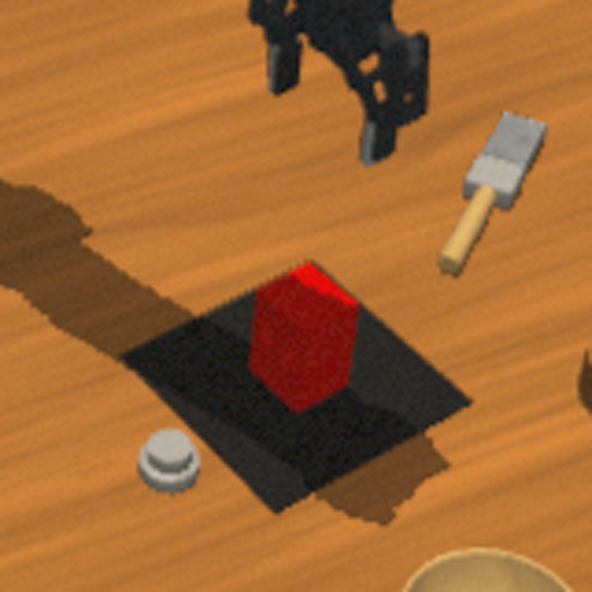

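The box stands upright, alone, in the middle of the mat (crop (300,340)), with its mouth to the left and away from the camera. I now plan the second grasp: tool tilted 70°, coming in from the mouth side.

```bash
cat >> h.py <<'E'
bx=np.array([my[1],-my[0],0]); mat=np.array([514.6,213.3,0])
def RT(th):
    th=np.radians(th); z=np.sin(th)*bx+np.cos(th)*np.array([0,0,-1.]); return np.column_stack([np.cross(my,z),my,z])
E
python3 - <<'E'
from h import *
C=cam('scene')
b=onz(C,381,261,3);n=onz(C,367.5,251,3);print('corner far',b.round(1),'near',n.round(1))
mid=(b+n)/2-25*bx;print('mid img',mid.round(1),'yaw y',np.degrees(np.arctan2(*(b-n)[1::-1])))
mid=np.array([516.1,216,0]);R=RT(70)
tcp=mid-3*bx+[0,0,50]+19*R[:,2]; pre=tcp-110*R[:,2]
print(R.round(3).tolist(),'tcp',tcp.round(1),'pre',pre.round(1)); go(pre,R)
print('pre shift in tilted tool axes',(R.T@(pre-ctrl.get_state()['ee_pos'])).round(1))
E
```

```text
corner far [547.4 199.3   3. ] near [497.9 184.4   3. ]
mid img [518.6 216.5   3. ] yaw y 16.747106163441845
[[-0.055, 0.987, 0.152], [0.338, 0.162, -0.927], [-0.94, 0.0, -0.342]] tcp [518.5 201.3  43.5] pre [501.8 303.3  81.1]
pos [516.4 213.8 230.3] shift tool [0.0905 0.0007 0.1493] rows>=3.6 turn [ 0.0083 -1.2228  0.008 ] rows>=9.8
pre shift in tilted tool axes [ 1.712e+02  1.000e-01 -3.420e+01]
```

Emit:
jog_arm:
  series: [0,0,0,0,-0.12,0,0,0,0,0,-0.12,0,0,0,0,0,-0.12,0,0,0,0,0,-0.12,0,0,0,0,0,-0.12,0,0,0,0,0,-0.12,0,0,0,0,0,-0.12,0,0,0,0,0,-0.12,0]

```text
t: 18.27
ee_pos: [515.6, 214.5, 228.3]
orientation: [[-0.1, 0.985, 0.143], [0.56, 0.174, -0.81], [-0.823, -0.001, -0.568]]
contact_force: [0.7, 1.0, -0.8]
opening: 85.7
finger_force: 0.0
```

Emit:
jog_arm:
  series: [0,0,0,0,-0.12,0,0,0,0,0,-0.12,0,0,0,0,0,0,0]

```text
t: 18.52
ee_pos: [513.4, 216.1, 222.6]
orientation: [[-0.073, 0.984, 0.162], [0.347, 0.178, -0.921], [-0.935, -0.011, -0.355]]
contact_force: [-0.8, 0.7, -0.8]
opening: 85.3
finger_force: 0.0
```

```bash
python3 - <<'E'
from h import *
mid=np.array([516.1,216,0]);R=RT(70)
tcp=mid-3*bx+[0,0,50]+19*R[:,2]; pre=tcp-110*R[:,2]
s=ctrl.get_state();print(s['t'],s['joints']);go(pre,R)
E
```

```text
18.5167 [-67.31623305  41.82549427  24.9328369   97.28202378  37.26367484
  90.2054766  -47.40511846]
pos [513.4 216.1 222.6] shift tool [ 0.1634  0.0056 -0.032 ] rows>=3.9 turn [ 0.0117 -0.0133  0.0158] rows>=0.1
```

Emit:
jog_arm:
  series: [0,0,-0.032,0,0,0,0.027,0.001,0,0.002,-0.002,0.002,0.027,0.001,0,0.002,-0.002,0.002,0.027,0.001,0,0.002,-0.002,0.002,0.027,0.001,0,0.002,-0.002,0.002,0.027,0.001,0,0.002,-0.002,0.002,0.027,0.001,0,0.002,-0.002,0.002,0,0,0,0,0,0]

```text
t: 19.18
ee_pos: [505.9, 301.5, 84.3]
orientation: [[-0.055, 0.987, 0.148], [0.347, 0.158, -0.924], [-0.936, -0.0, -0.352]]
contact_force: [-1.4, 0.5, 0.2]
opening: 85.7
finger_force: 0.0
```

Emit:
jog_arm:
  series: [0,0,0,0,0,0,0,0,0,0,0,0]

```text
t: 19.35
ee_pos: [508.6, 300.3, 91.2]
orientation: [[-0.047, 0.988, 0.148], [0.349, 0.155, -0.924], [-0.936, 0.009, -0.352]]
contact_force: [1.2, 0.1, 0.1]
opening: 85.7
finger_force: 0.0
```

```bash
python3 - <<'E'
from h import *
mid=np.array([516.5,216,0]);R=RT(70)
tcp=mid-3*bx+[0,0,50]+19*R[:,2]
s=ctrl.get_state();print(s['t'],s['joints'],s['contact_force'].round(1));go(tcp,R)
C=cam('top');im=C[0][200:320,170:330];cv2.imwrite('pics/t6.png',cv2.resize(im,None,fx=5,fy=5,interpolation=cv2.INTER_CUBIC))
E
```

```text
19.35 [-68.17100027  56.36246678  21.65863791  87.76657642  30.2280633
  89.84356683 -53.82904991] [1.2 0.1 0.1]
pos [508.6 300.3  91.2] shift tool [ 0.0096 -0.0056  0.1098] rows>=2.6 turn [-0.0031 -0.0103 -0.0102] rows>=0.1
```

View pics/t6.png

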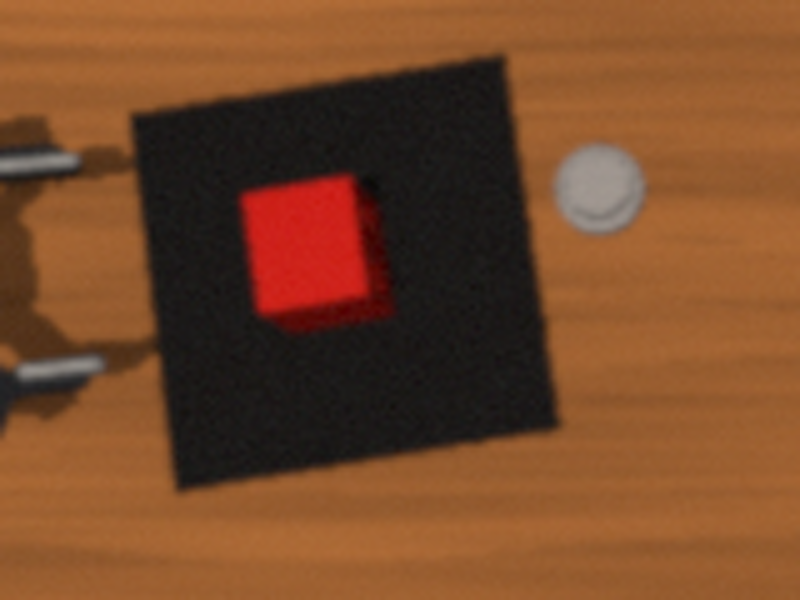

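The top view shows the open fingers at crop (40,162) and (60,368), in line with the box sides. The box is at (305,245), square to the mat. I let the arm settle and then advance.

Emit:
jog_arm:
  series: [0,0,0.01,0,0,0,0,0,0,0,0,0,0,0,0,0,0,0,0,0,0,0,0,0]

```text
t: 19.73
ee_pos: [509.4, 291.8, 86.5]
orientation: [[-0.048, 0.988, 0.149], [0.349, 0.156, -0.924], [-0.936, 0.008, -0.352]]
contact_force: [-0.1, -0.4, 0.1]
opening: 85.4
finger_force: 0.0
```

```bash
python3 - <<'E'
from h import *
C=cam('top')
q=np.mean([onz(C,170+(u+.5)/5-.5,200+(v+.5)/5-.5,87) for u,v in ((240,192),(353,175),(370,297),(258,317))],0);print('mid from top',q.round(1))
mid=np.array([516.5,216,0]);R=RT(70)
tcp=mid-3*bx+[0,0,50]+19*R[:,2]
s=ctrl.get_state();print(s['t'],s['qd'].round(1));go(tcp,R)
E
```

```text
mid from top [516.3 217.5  87. ]
19.7833 [-0.2  0.4 -0.3 -0.3  0.   0.  -0.1]
pos [509.4 292.1  86.3] shift tool [ 0.0079 -0.0051  0.1003] rows>=2.4 turn [-0.0022 -0.0105 -0.0086] rows>=0.1
```

Emit:
jog_arm:
  series: [0.004,-0.0025,0.01,0,-0.005,-0.004,0.004,-0.0025,0.01,0,-0.005,-0.004,0,0,0.02,0,0,0,0,0,0.02,0,0,0,0,0,0.02,0,0,0,0,0,0.02,0,0,0,0,0,0,0,0,0,0,0,0,0,0,0]

```text
t: 20.45
ee_pos: [518.3, 199.4, 43.5]
orientation: [[-0.056, 0.988, 0.147], [0.335, 0.157, -0.929], [-0.941, -0.002, -0.34]]
contact_force: [0.7, 0.7, -0.9]
opening: 85.3
finger_force: 0.0
```

```bash
python3 - <<'E'
from h import *
mid=np.array([516.4,216.7,0]);R=RT(70)
tcp=mid-3*bx+[0,0,50]+19*R[:,2]
s=ctrl.get_state();print(s['t'],s['qd'].round(1),s['contact_force']);go(tcp,R)
E
```

```text
20.45 [-1.2 -0.6 -1.3 -2.8 -0.1  0.3  0.1] [ 0.69227466  0.67681411 -0.92380163]
pos [518.3 199.4  43.5] shift tool [ 0.0009  0.0009 -0.0024] rows>=0.1 turn [-0.0048  0.0026  0.0008] rows>=0.0
```

Well placed. Now I grip, with a moderate force.

Emit:
jog_arm:
  series: [0,0,0,0,0,0,0,0,0,0,0,0,0,0,0,0,0,0,0,0,0,0,0,0,0,0,0,0,0,0,0,0,0,0,0,0,0,0,0,0,0,0]
  grip: 1
  force: 40

```text
t: 21.03
ee_pos: [518.9, 201.8, 43.9]
orientation: [[-0.055, 0.987, 0.15], [0.338, 0.16, -0.927], [-0.94, -0.0, -0.343]]
contact_force: [0.1, 0.7, -0.7]
opening: 55.6
finger_force: 49.1
```

Emit:
jog_arm:
  series: [-0.01,0,-0.004,0,0,0,-0.02,0,-0.007,0,0,0,-0.02,0,-0.007,0,0,0,0,0,0,0,0,0,0,0,0,0,0,0]

```text
t: 21.45
ee_pos: [519.2, 201.4, 97.9]
orientation: [[-0.054, 0.987, 0.15], [0.34, 0.159, -0.927], [-0.939, 0.001, -0.344]]
contact_force: [0.1, 0.6, -2.5]
opening: 55.2
finger_force: 49.0
```

```bash
python3 - <<'E'
from h import *
s=ctrl.get_state();print(s['t'],s['contact_force'].round(1),s['ee_pos'].round(1))
C=cam('scene');A=C[0][170:290,320:440];C=cam('top');B=C[0][200:320,180:300]
cv2.imwrite('pics/g7.png',cv2.resize(np.hstack([A,B]),None,fx=3.3,fy=3.3,interpolation=cv2.INTER_CUBIC))
E
```

```text
21.45 [ 0.1  0.6 -2.5] [519.2 201.4  97.9]
```

View pics/g7.png

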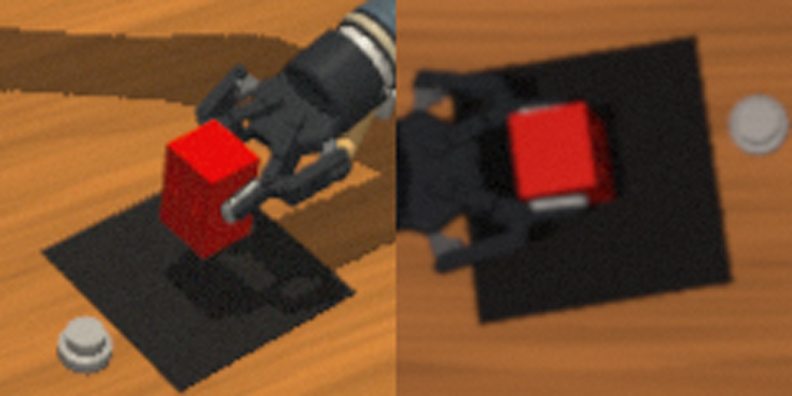

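The pictures show the box held upright by both pads (scene crop (210,190), top crop (555,150)), about 54 mm above the mat. I turn it 90° about the tool's y.

Emit:
jog_arm:
  series: [0,0,0,0,0.1208,0,0,0,0,0,0.1208,0,0,0,0,0,0.1208,0,0,0,0,0,0.1208,0,0,0,0,0,0.1208,0,0,0,0,0,0.1208,0,0,0,0,0,0.1208,0]

```text
t: 22.13
ee_pos: [518.4, 201.5, 96.9]
orientation: [[-0.15, 0.987, 0.057], [0.92, 0.161, -0.359], [-0.363, -0.001, -0.932]]
contact_force: [-0.5, -1.6, -2.2]
opening: 55.6
finger_force: 48.8
```

Emit:
jog_arm:
  series: [0,0,0,0,0.1208,0,0,0,0,0,0.1208,0,0,0,0,0,0.1208,0,0,0,0,0,0.1208,0,0,0,0,0,0.1208,0,0,0,0,0,0.1208,0,0,0,0,0,0,0,0,0,0,0,0,0]

```text
t: 22.8
ee_pos: [519.0, 196.0, 95.1]
orientation: [[-0.141, 0.988, -0.057], [0.93, 0.152, 0.335], [0.34, -0.006, -0.941]]
contact_force: [-0.4, 0.8, -2.6]
opening: 55.2
finger_force: 48.8
```

Emit:
jog_arm:
  series: [0,0,0,0,0,0,0,0,0,0,0,0]

```text
t: 22.97
ee_pos: [517.9, 202.9, 96.7]
orientation: [[-0.153, 0.987, -0.058], [0.928, 0.163, 0.336], [0.341, -0.002, -0.94]]
contact_force: [-0.1, -0.1, -2.5]
opening: 55.9
finger_force: 48.8
```

```bash
python3 - <<'E'
from h import *
s=ctrl.get_state();print(s['t'],s['contact_force'].round(1),s['joints'].round(1),np.round(s['orientation'],3).tolist())
t=mat-1.1*bx; print(t)
go([t[0],t[1],25],RT(-20)); go([t[0],t[1],13],RT(-20))
E
```

```text
22.9667 [-0.1 -0.1 -2.5] [ -7.2  25.9  -9.9 113.3 -23.9  41.4  11.4] [[-0.153, 0.987, -0.058], [0.928, 0.163, 0.336], [0.341, -0.002, -0.94]]
[514.4222358  214.38554129   0.        ]
pos [517.9 202.9  96.7] shift tool [-0.0132 -0.0014  0.0714] rows>=1.7 turn [-0.0025  0.0009  0.0007] rows>=0.0
pos [517.9 202.9  96.7] shift tool [-0.0173 -0.0013  0.0827] rows>=2.0 turn [-0.0025  0.0009  0.0007] rows>=0.0
```

Emit:
jog_arm:
  series: [-0.0033,-0.0004,0.018,0,0,0,-0.0033,-0.0004,0.018,0,0,0,-0.0033,-0.0003,0.018,0,0,0,-0.0033,-0.0003,0.0174,0,0,0,0,0,0,0,0,0,0,0,0,0,0,0,0,0,0,0,0,0]

```text
t: 23.55
ee_pos: [515.8, 214.3, 26.3]
orientation: [[-0.153, 0.987, -0.055], [0.927, 0.162, 0.337], [0.341, 0.001, -0.94]]
contact_force: [0.1, -1.0, -1.6]
opening: 55.9
finger_force: 48.7
```

```bash
python3 - <<'E'
from h import *
s=ctrl.get_state();print(s['t'],s['contact_force'].round(1),s['qd'].round(1))
t=mat-1.1*bx
go([t[0],t[1],14],RT(-20))
R=np.array(s['orientation']);print('1mm down in tool',R.T@[0,0,-1])
E
```

```text
23.55 [ 0.1 -1.  -1.6] [ 1.  -0.9  0.2 -0.4 -0.1 -0.2  0.1]
pos [515.8 214.3  26.3] shift tool [-0.0039 -0.0013  0.0117] rows>=0.3 turn [0.0005 0.0007 0.0008] rows>=0.0
1mm down in tool [-3.41383232e-01 -7.12712468e-04  9.39923923e-01]
```

Emit:
jog_arm:
  series: [-0.0014,-0.0006,0.0038,0,0,0,-0.0014,-0.0006,0.0038,0,0,0,-0.0007,0,0.002,0,0,0,0,0,0,0,0,0,0,0,0,0,0,0]

```text
t: 23.97
ee_pos: [514.5, 212.4, 15.3]
orientation: [[-0.15, 0.987, -0.055], [0.928, 0.159, 0.337], [0.342, -0.001, -0.94]]
contact_force: [-0.6, -0.1, -2.2]
opening: 55.6
finger_force: 48.8
```

Emit:
jog_arm:
  series: [-0.0007,0,0.0019,0,0,0,0,0,0,0,0,0,0,0,0,0,0,0]

```text
t: 24.22
ee_pos: [514.9, 212.5, 14.2]
orientation: [[-0.15, 0.987, -0.055], [0.928, 0.159, 0.338], [0.342, -0.0, -0.94]]
contact_force: [-1.3, -1.7, 5.2]
opening: 55.4
finger_force: 49.6
```

Emit:
jog_arm:
  series: [-0.0007,0,0.0019,0,0,0,0,0,0,0,0,0,0,0,0,0,0,0]

```text
t: 24.47
ee_pos: [515.0, 212.6, 13.9]
orientation: [[-0.15, 0.987, -0.055], [0.927, 0.159, 0.339], [0.343, -0.0, -0.939]]
contact_force: [-4.4, -5.5, 19.7]
opening: 55.5
finger_force: 51.4
```

The box is seated. I ease off, let go and withdraw along the tool axis.

Emit:
jog_arm:
  series: [0.0008,0,-0.0022,0,0,0,0,0,0,0,0,0]

```text
t: 24.63
ee_pos: [515.1, 212.5, 14.3]
orientation: [[-0.15, 0.987, -0.053], [0.928, 0.159, 0.337], [0.341, 0.001, -0.94]]
contact_force: [-0.2, -0.3, -1.5]
opening: 55.6
finger_force: 48.9
```

Emit:
jog_arm:
  series: [0,0,0,0,0,0,0,0,0,0,0,0,0,0,0,0,0,0,0,0,0,0,0,0,0,0,0,0,0,0,0,0,0,0,0,0]
  grip: -1

```text
t: 25.13
ee_pos: [514.4, 212.6, 13.5]
orientation: [[-0.15, 0.987, -0.055], [0.928, 0.16, 0.337], [0.342, -0.001, -0.94]]
contact_force: [0.8, -0.7, -0.3]
opening: 85.4
finger_force: 0.0
```

Emit:
jog_arm:
  series: [0,0,-0.01,0,0,0,0,0,-0.025,0,0,0,0,0,-0.035,0,0,0,0,0,-0.035,0,0,0,0,0,-0.035,0,0,0,0,0,-0.035,0,0,0,0,0,-0.02,0,0,0,0,0,0,0,0,0]

```text
t: 25.8
ee_pos: [528.6, 145.1, 202.4]
orientation: [[-0.15, 0.988, -0.044], [0.928, 0.156, 0.338], [0.34, 0.01, -0.94]]
contact_force: [1.0, 0.1, 0.3]
opening: 85.3
finger_force: 0.0
```

```bash
python3 - <<'E'
from h import *
s=ctrl.get_state();print(s['t'],s['contact_force'].round(1),s['ee_pos'])
C=cam('scene');A=C[0][170:410,140:440];C=cam('top')
B=C[0][150:330,190:490]
cv2.imwrite('pics/f8.png',cv2.resize(np.vstack([A,B]),None,fx=1.4,fy=1.4,interpolation=cv2.INTER_CUBIC))
E
```

```text
25.8 [1.  0.1 0.3] [528.5746137  145.06197656 202.4125937 ]
```

View pics/f8.png

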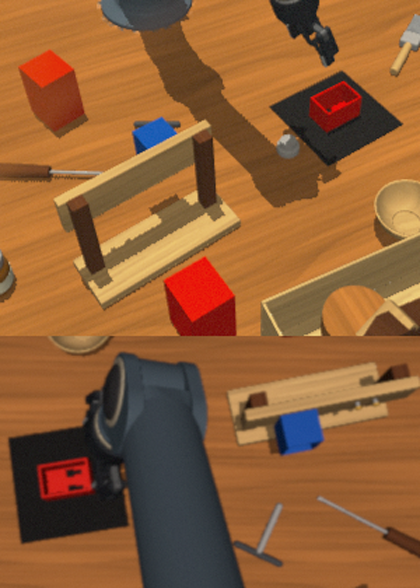

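The last picture shows the red box flat and open side up in the middle of the mat, with its keyholes visible in the floor. The blue box still hangs, the other things are where they were, and the gripper is clear. I hand the job in.

Emit:
jog_arm:
  series: [0,0,0,0,0,0,0,0,0,0,0,0,0,0,0,0,0,0,0,0,0,0,0,0]

```text
t: 26.23
ee_pos: [524.5, 147.2, 195.8]
orientation: [[-0.15, 0.987, -0.057], [0.928, 0.16, 0.337], [0.342, -0.003, -0.94]]
contact_force: [0.1, 0.8, -0.3]
opening: 85.2
finger_force: 0.0
```

```bash
python3 -c "
from workcell import ctrl
print(ctrl.job_done())"
```

```text
the job is handed in; nothing more can be done
None
```

I handed the job in at about 26 s: the red box came off its studs (after one catch, freed by shifting about 3.5 mm sideways), stood on its end on the mat, was let go, regripped from the mouth side, and now lies flat, open side up, mid-mat, with the blue box still hanging and the other things left alone.

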